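# Rack the sharpening stones to dry and start the timer

### The arm

A 6-joint arm with a two-finger parallel gripper is mounted at the origin on the work surface. World frame = base frame: x ahead of the robot, y to its left, z up, the work surface at z = 0. Lengths are in mm, angles in rad, forces in N, time in s.
With the tool pointing down it reaches from about 325 to 750 mm from the base axis. Payload 7.6 kg.
Tool frame: the origin (TCP) lies midway between the tips of the shut fingers; the grasp point (between the pads) lies 19 mm behind it (env.grip_depth is the distance from the TCP to the grasp point, in mm); z points along the fingers, y is the line along which they close (so a half turn about z gives the same grasp; the last joint's range is limited). The gripper opens to 85 mm and grips with 20 to 120 N. Pads are 22 mm wide; open, the fingers measure 114 mm over their backs; the gripper's body (76 mm by 85 mm) begins 54 mm behind the grasp point. The pads swing forward as they close: fully open they stand 13 mm farther back than shut.
Start: joints at [1.074, 0.052, 1.401, -0, 1.689, -0.07], TCP at [217.316, 477.933, 231.323] pointing down, gripper open.
Joint ranges: [-2.9, 2.9], [-0.91, 2.17], [0.12, 2.37], [-1.06, 4.2], [0.26, 2.73], [-2.93, 2.93]. Speed limits (rad/s): [2.57, 2.57, 3.01, 3.14, 3.14, 3.14].

### API

Orientations are given as a rotation vector (axis times angle).
In Python, from cell import env gives the robot as it stands. The module is installed in compiled form; this text tells all that it offers.
- The arm moves only by the tool send_rows, never from a script. Its argument "motion" is one flat list of numbers, 6 for each row, row after row: the shift along the tool's x, y, z in mm, then the turn, a rotation vector about the tool's x, y, z in degrees. In form: [tx, ty, tz, ax, ay, az, tx, ty, tz, ax, ay, az, ...]. A call has 1 to 8 rows; each row shifts and turns the commanded pose from where the row before left it, along the tool's axes as they then stand; what a row does not reach is not made up. A row lasts 1/8 s, in which the tool goes at most 62.5 mm and 10.7 degrees, less where a joint would pass 70% of its speed; a pose out of reach is approached as far as the arm can. A call with a gripper value outside its range is refused whole. "gripper" is the opening in per cent of the stroke, from 0 (shut) to 100 (fully open), set as the call begins (left out, the last holds). The fingers move at their own pace and stop on an object; "squeeze" is the grip in N (left out, the last holds). Time passes only in rows, so rows that do not move let the fingers close. It gives the time, the measured TCP pose, the force, the opening and the grip force at its end, in the units of the state.
- env.state(): the state, without advancing time (a new reading comes with each control period).
- env.grab_frame(name): name is "scene" or "side" or "wrist"; returns (picture, depth): 420x560x3 uint8, blue, green, red; 420x560 float32, mm along the optical axis (not along the pixel's ray), 0 where there is no reading.
- env.get_calibration(name): a dict with "K" (3x3 intrinsics, pixels), "k1" (the pictures are not rectified: a ray, as slopes to the right and down, at radius r is drawn at 1 + k1 r^2 times it, then the intrinsics apply), "R" (3x3) and "t" (3): a world point X has camera coordinates R X + t. Camera axes: x right, y down, z forward; pixel columns grow to the right and rows downward; lengths in mm; the calibration is good to about 2 mm. A picture is of the moment at which its call begins: read the wrist's pose just before it. get_calibration takes no time and is no camera call; for the wrist camera it gives the pose at the moment of the call.
- env.sign_off(): hands the job in; it is judged then, once.
The state is a dict: "time_s": time; "q": joint angles; "joint_velocities": joint speeds; "effort": joint torques, N m; "ee_pos": TCP position; "tool_rot": TCP orientation; "force": force on the tool from outside, world axes, zero at the start; "ft_torque": the same for the moment, N m; "finger_gap": finger opening in mm; "gripper_force": force on a finger pad.
Only numpy, scipy, OpenCV 4.12 (cv2) and the standard library are available. Lean on these libraries where they do the work, as an engineer would, in place of code of your own. Each camera call takes 0.05 s, during which the arm holds its last target. There are 200 camera calls.

### The job

Put the two sharpening stones away to dry: stand each one on its short edge, gently as they chip, in the leaning rack slot that closely fits its thickness (the slot of middle width stays empty), centred and fully down on the slot's floor. When both are in and let go, start the drying timer by pressing its plunger right down to its stop, hold it there a moment, and let it spring back. Leave the bottle, the tub and the honing guide where they are.

Things in the scene. Friction and masses are not known exactly. Their poses are not given: they have to be found in the camera images.
- stone_thin: thin grey sharpening stone, a plain block 90 mm long (its x) x 50 mm wide (y) x 12 mm thick (z); origin at the centre of the broad face it lies on at the start
- stone_thin_center (a point): centre of the thin stone's block
- stone_thick: thick grey sharpening stone, a plain block 110 mm long (its x) x 50 mm wide (y) x 28 mm thick (z); origin at the centre of the broad face it lies on at the start
- stone_thick_center (a point): centre of the thick stone's block
- slot_thin: slot for the thin stone, 16 mm wide between two 8 mm thick, 40 mm broad, 50 mm high wooden walls, open at the sides; origin at the centre of the slot's floor; z runs up the slot, leaning back 20 degrees from vertical towards its x; x is across the slot (thickness direction), y along it (stone's width direction). The three slots stand one behind the other at 62 mm pitch on the rack, in any order
- slot_medium: spare slot, stays empty, 24 mm wide between two 8 mm thick, 40 mm broad, 50 mm high wooden walls, open at the sides; origin at the centre of the slot's floor; z runs up the slot, leaning back 20 degrees from vertical towards its x; x is across the slot (thickness direction), y along it (stone's width direction). The three slots stand one behind the other at 62 mm pitch on the rack, in any order
- slot_thick: slot for the thick stone, 32 mm wide between two 8 mm thick, 40 mm broad, 50 mm high wooden walls, open at the sides; origin at the centre of the slot's floor; z runs up the slot, leaning back 20 degrees from vertical towards its x; x is across the slot (thickness direction), y along it (stone's width direction). The three slots stand one behind the other at 62 mm pitch on the rack, in any order
- rack: drying rack's base board, light wood, 200 x 76 x 12 mm, fixed; origin at the centre of its underside, its x along the row of slots; floors of the slots' centres are 36 mm above the table
- timer: white drying timer, round, 64 mm diameter, body 48 mm high with a plunger on top, fixed; origin at the centre of its underside
- plunger (a joint): the timer's spring plunger: 0 up, 0.008 m fully down at its stop; about 6 N holds it there; springs back when let go
- plunger_top (a point): centre of the top of the plunger's steel head (30 mm diameter), 66 mm above the table when up
- bottle: capped white bottle, 58 mm diameter, 165 mm tall, stands between the stones and the rack, bystander; origin at the centre of its underside
- tub: clear open tub 80 (x) x 110 (y) x 50 mm, bystander; origin at the centre of its underside
- guide: metal honing guide lying on the table, about 50 (x) x 92 (y) x 30 mm, bystander; origin at the centre of its underside
There are look-alikes about, which are no part of the job. Of the things that look like the timer, take the one that is farthest to the robot's right at the start.

How it is judged (in metres and radians):
On the way, in this order (a step that is already met when the one before it is completed fails the run):
1. both stones stand in their slots, released and at rest (x of stone_thin_center in the frame of slot_thin between -0.006 and 0.006 m and y of stone_thin_center in the frame of slot_thin between -0.015 and 0.015 m and z of stone_thin_center in the frame of slot_thin between 0.039 and 0.05 m and angle between the x axis of stone_thin and the z axis of slot_thin, either way round below 0.15 rad and angle between the y axis of stone_thin and the y axis of slot_thin, either way round below 0.2 rad and contact force between each of stone_thin, stone_thick and the fingers below 0.1 N and linear speed of each of stone_thin, stone_thick below 0.03 m/s and x of stone_thick_center in the frame of slot_thick between -0.006 and 0.006 m and y of stone_thick_center in the frame of slot_thick between -0.015 and 0.015 m and z of stone_thick_center in the frame of slot_thick between 0.049 and 0.06 m and angle between the x axis of stone_thick and the z axis of slot_thick, either way round below 0.15 rad and angle between the y axis of stone_thick and the y axis of slot_thick, either way round below 0.2 rad), for 0.2 s.
2. the timer's plunger is pressed to its stop (beyond 7 mm of 8) for 0.2 s (value of joint plunger above 0.007 m), for 0.2 s.
At the end, for the whole second after the job is handed in: Each stone stands at rest, released, on a short edge in its own slot: centre within 6 mm across and 15 mm along the slot, foot within 5 mm of its floor, long axis within 0.15 rad of the slot's, width within 0.2 rad; the plunger is up again (under 2 mm) (all of step 1 and value of joint plunger below 0.002 m); the robot touches nothing.
It fails at once if the bottle is shoved by more than 15 mm or tipped (distance of bottle from where it was at the start of the episode above 0.015 m or angle between bottle's own z axis and vertical above 0.25 rad).
It fails at once if the tub is shoved by more than 15 mm or tipped (distance of tub from where it was at the start of the episode above 0.015 m or angle between tub's own z axis and vertical above 0.25 rad).
It fails at once if the guide is shoved by more than 15 mm or tipped (distance of guide from where it was at the start of the episode above 0.015 m or angle between guide's own z axis and vertical above 0.25 rad).
It fails at once if a stone is dropped or rammed into its slot (over 50 N) (contact force between stone_thin and slot_thin above 50 N or contact force between stone_thick and slot_thick above 50 N).
It also fails if it takes over 69 s, if anything falls off the work surface, if the arm or the gripper's body presses on something with over 40 N, if the wrist force passes 120 N, or if a joint passes its speed limit or range.

## Working session

There is one attempt and no reset: what is moved stays moved. The work goes in short steps, Python scripts to look and compute and a tool call to move; the robot and the scene stay as the last step left them, time stands still between calls to the robot, and variables do not carry over. Pictures are saved under pics/ and viewed, at most 10 in all, crops included, and the job is handed in when it is done.

Besides the shell and the picture viewer there is one more tool, called after ">>>" by a JSON object that holds its "name" and its "arguments", one argument or row to a line. send_rows: Moves the arm, as the interface text tells. Its arguments: {"type":"object","properties":{"motion":{"type":"array"},"gripper":{"type":"number"},"squeeze":{"type":"number"}},"required":["motion"]}

```bash
mkdir -p pics; cat > h.py <<'E'
import numpy as np, cv2
from cell import env
from scipy.spatial.transform import Rotation as R
def cloud(name):
    c=env.get_calibration(name); im,d=env.grab_frame(name)
    v,u=np.mgrid[0:420,0:560].astype(float)
    K=c["K"];k1=c["k1"]
    x=(u-K[0][2])/K[0][0]; y=(v-K[1][2])/K[1][1]
    xs,ys=x.copy(),y.copy()
    for _ in range(10):
        f=1+k1*(xs**2+ys**2); xs=x/f; ys=y/f
    P=np.stack([xs*d,ys*d,d],-1)
    W=(P-np.array(c["t"]))@np.array(c["R"])
    W[d<=0]=np.nan
    return im,d,W
E
python3 - <<'E'
from h import *
for n in ("scene","side"):
    im,d,W=cloud(n); np.savez(n,im=im,W=W); cv2.imwrite(f"pics/{n}.png",im)
    c=env.get_calibration(n); print(n,-np.array(c["R"]).T@c["t"],c["k1"],c["K"][0][0])
print(env.state())
E
```

```text
scene [995.28510459 343.10843022 879.14953954] -0.03614698728703107 398.56029545336827
side [ 385.78776018 -755.95217681  940.52145865] -0.14750460403951338 455.9733487282798
{'time_s': 0.1, 'q': array([ 1.07369339e+00,  5.27633715e-02,  1.40164190e+00,  1.97478535e-05,
        1.68860317e+00, -7.03349438e-02]), 'joint_velocities': array([-0.00076243, -0.00096975, -0.00228169, -0.00062405,  0.00081542,
        0.00109918]), 'effort': array([ 8.44827246e-04, -3.82583606e+01, -3.60984242e+01, -1.01225819e-04,
        4.82351810e-03, -3.51536869e-05]), 'ee_pos': array([217.17285218, 477.67343419, 230.55265371]), 'tool_rot': array([-6.65198295e-01, -3.06993531e+00,  2.12609877e-03]), 'force': array([0.95602369, 0.18223166, 1.04398407]), 'ft_torque': array([-0.02802505, -0.01651272, -0.07904416]), 'gripper_force': 0.0, 'finger_gap': 85.70295671136455}
```

View pics/scene.png

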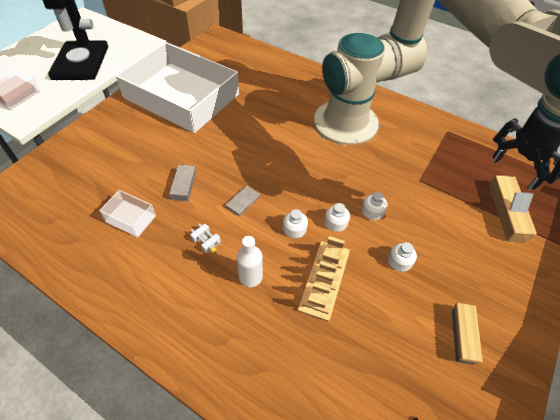

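View pics/side.png

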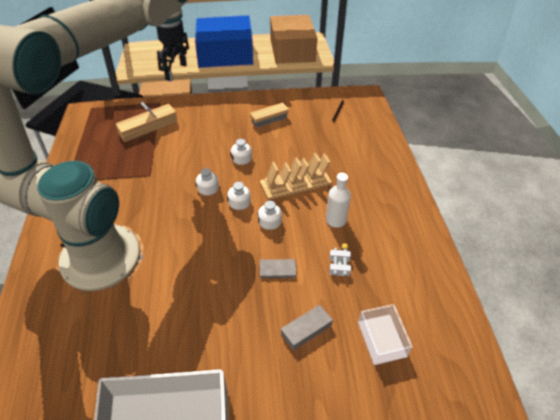

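The scene view shows the thick stone at (182,182), the thin one at (243,200) and the bottle at (250,262). The rack is at (325,278), and there are four timers. The rightmost one (lowest y) is at (295,222), which is (270,215) in the side view. In the side view the stones are at (307,327) and (278,269).

```bash
python3 - <<'E'
from h import *
for n in ("scene","side"):
    z=np.load(n+".npz"); W=z["W"]; 
    m=((W[...,2]>6)&(W[...,0]>150)&(W[...,0]<800)&(W[...,1]>-450)&(W[...,1]<420)).astype(np.uint8)
    k,l,s,c=cv2.connectedComponentsWithStats(m,connectivity=4)
    tz=W[...,2][(np.abs(W[...,2])<8)]; print(n,"table",np.median(tz))
    for i in range(1,k):
        if s[i,4]<60: continue
        p=W[l==i]; zt=np.nanpercentile(p[:,2],97)
        t=p[p[:,2]>zt-5]
        r=cv2.minAreaRect(t[:,:2].astype(np.float32))
        print(c[i].round(),s[i,4],"ztop %.0f"%zt,"mean",t.mean(0).round(1),"rect",np.round(r[0],1),np.round(r[1],1),round(r[2],1), "bb",p.min(0).round(),p.max(0).round())
E
```

```text
scene table 0.8325004831400892
[514.  38.] 5324 ztop 546 mean [196.8 362.6 544.3] rect [183.5 365.7] [165.1  67.8] 48.2 bb [150. 241. 456.] [259. 420. 552.]
[201. 110.] 1209 ztop 91 mean [ 266.2 -389.4   89.4] rect [ 250.5 -383.4] [ 67.8 186.1] 67.3 bb [ 150. -450.    6.] [ 326. -370.   95.]
[502. 132.] 151 ztop 349 mean [199.6 416.7 347.8] rect [197.1 418.3] [ 6.9 15.2] 68.3 bb [189. 405. 288.] [206. 420. 350.]
[183. 182.] 682 ztop 32 mean [ 510.2 -258.8   29.6] rect [ 507.4 -260.3] [112.6  50.8] 28.9 bb [ 449. -309.    6.] [ 567. -213.   34.]
[243. 200.] 505 ztop 16 mean [461.3 -85.4  13.6] rect [460.4 -86.1] [51.5 91.1] 85.7 bb [ 414. -114.    6.] [508. -56.  18.]
[128. 212.] 1099 ztop 52 mean [ 676.4 -302.7   50.2] rect [ 676.1 -304.6] [ 82.2 113.2] 6.6 bb [ 630. -365.    6.] [ 722. -246.   57.]
[374. 205.] 525 ztop 68 mean [289.3 228.1  67.2] rect [289.3 228.1] [26.1 27.1] 26.1 bb [263. 197.   6.] [321. 260.  70.]
[337. 217.] 531 ztop 68 mean [378.4 162.5  66.8] rect [377.5 161.4] [27.7 27.9] 85.3 bb [351. 131.   6.] [410. 194.  71.]
[295. 223.] 544 ztop 68 mean [457.4  80.3  67
[... 1541 characters left out ...]
] 32.7 bb [425.  44.   6.] [489. 100.  71.]
[340. 261.] 496 ztop 28 mean [620.4 -90.2  25.8] rect [621.7 -86.1] [93.3 48.6] 79.5 bb [ 590. -135.    6.] [650. -41.  31.]
[278. 268.] 633 ztop 15 mean [462.3 -89.1  12.4] rect [462.6 -87.9] [52.7 89.8] 86.7 bb [ 416. -118.    6.] [509. -60.  17.]
[306. 326.] 1173 ztop 31 mean [ 509.1 -263.6   28.5] rect [ 509.4 -263.2] [111.7  51.3] 28.8 bb [ 450. -310.    6.] [ 568. -217.   34.]
[385. 333.] 1245 ztop 51 mean [ 677.1 -306.1   49.3] rect [ 677.1 -306.7] [ 82.6 112.1] 6.3 bb [ 631. -367.    6.] [ 722. -247.   54.]
[186. 386.] 2132 ztop 91 mean [ 256.1 -391.3   89.6] rect [ 247.5 -387.5] [ 64.2 184.7] 68.9 bb [ 150. -450.    6.] [ 324. -378.   94.]
```

```bash
cat > rk.py <<'E'
from h import *
import sys
th=np.radians(14.2)
P=[];C=[]
img=np.full((560,800,3),255,np.uint8)
for n,col in (("scene",(0,0,255)),("side",(255,0,0))):
    W=np.load(n+".npz")["W"].reshape(-1,3); W=W[np.isfinite(W).all(1)]
    W=W[(W[:,2]>6)&(np.hypot(W[:,0]-546,W[:,1]-218)<130)&(W[:,2]<110)]
    b=W[(W[:,2]>10)&(W[:,2]<15)]
    print(n,"base",cv2.minAreaRect(b[:,:2].astype(np.float32)))
    d=W[:,:2]-[546,218]; u=d@[np.cos(th),np.sin(th)]; v=d@[-np.sin(th),np.cos(th)]
    m=np.abs(v)<25
    for a,z in zip(u[m],W[m,2]): cv2.circle(img,(int(400+a*3.3),int(540-z*3.3)-100),2,col,-1)
    # tops
    t=m&(W[:,2]>55)
    mt=(W[:,2]>76)&(np.abs(v)<30)
    print(n,"tops v range",np.percentile(v[mt],[2,98]))
    tt=(W[:,2]>20)&(W[:,2]<80); 
cv2.imwrite("pics/rk.png",img)
E
python3 rk.py
```

```text
scene base ((547.9158325195312, 219.19137573242188), (201.4755096435547, 74.00576782226562), 13.29985237121582)
scene tops v range [-17.84729285  20.62859674]
side base ((548.5856323242188, 213.6875762939453), (201.25767517089844, 76.04285430908203), 11.616823196411133)
side tops v range [-22.60735753  18.4354153 ]
```

View pics/rk.png

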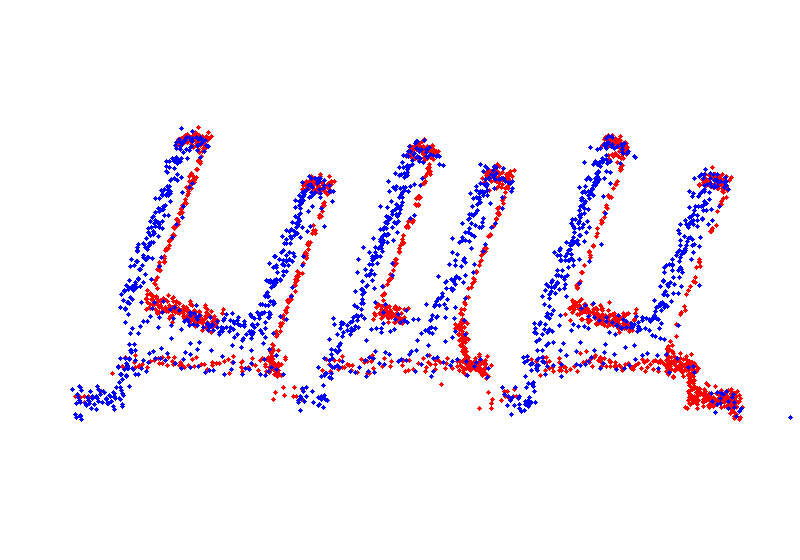

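The rack profile shows that all the slots lean in +u, away from the robot, along about az 13°. The nearest slot is the thick one, the middle one is thin, and the far one is medium. I'll place the thin stone first so that the gripper body clears the near slot.

```bash
cat > plan.py <<'E'
from h import *
def down(az):  # tool down, tool x at azimuth az (deg)
    a=np.radians(az); x=np.array([np.cos(a),np.sin(a),0]); z=np.array([0,0,-1.])
    return R.from_matrix(np.c_[x,np.cross(z,x),z])
def place(az,lean=20): # tool z along slot x, tool x up the slot
    a=np.radians(az);l=np.radians(lean);u=np.array([np.cos(a),np.sin(a),0])
    x=np.sin(l)*u+np.cos(l)*np.array([0,0,1]); z=np.cos(l)*u-np.sin(l)*np.array([0,0,1])
    return R.from_matrix(np.c_[x,np.cross(z,x),z])
def now():
    s=env.state(); return np.array(s["ee_pos"]),R.from_rotvec(s["tool_rot"])
def plan(p,r,P,Q,n,dec=0,rdec=1):
    """rows from (p,r) to (P,Q) in n rows; returns end pose"""
    p0,r0=p,r; w=(r0.inv()*Q).as_rotvec(); out=[]
    for k in range(1,n+1):
        pt=p0+(P-p0)*k/n; rt=r0*R.from_rotvec(w*k/n)
        t=np.round(r.inv().apply(pt-p),dec); a=np.round(np.degrees((r.inv()*rt).as_rotvec()),rdec)
        out.append(np.r_[t,a]); p=p+r.apply(t); r=r*R.from_rotvec(np.radians(a))
    for i in range(0,n,8): print("[" + ", ".join("%g"%(v+0.0) for row in out[i:i+8] for v in row)+"]")
    return p,r
E
python3 - <<'E'
from plan import *
p,r=now(); print(r.as_matrix().round(3))
plan(p,r,np.array([493,-89,150.]),down(-3.8),16)
E
```

```text
[[-0.91   0.414 -0.001]
 [ 0.414  0.91  -0.001]
 [ 0.    -0.001 -1.   ]]
[-30, -25, 5, 0, 0, 10, -35, -19, 5, 0, 0, 9.9, -37, -14, 5, 0, 0, 10, -39, -6, 5, 0, 0, 9.9, -39, 0, 5, 0, 0, 10, -39, 7, 5, 0, 0, 10, -37, 13, 5, 0, 0, 9.9, -34, 20, 6, 0, 0, 10]
[-30, 25, 5, 0, 0.1, 9.9, -25, 31, 5, 0, 0, 10, -20, 34, 5, 0, 0, 10, -14, 37, 5, 0, 0, 9.9, -7, 38, 5, 0, 0, 10, 0, 40, 5, 0, 0, 9.9, 7, 39, 5, 0, 0, 10, 13, 37, 5, 0, 0, 9.9]
```

>>> {"name": "send_rows", "arguments": {
  "motion": [-30,-25,5,0,0,10,-35,-19,5,0,0,10,-37,-14,5,0,0,10,-39,-6,5,0,0,10,-39,0,5,0,0,10,-39,7,5,0,0,10,-37,13,5,0,0,10,-34,20,6,0,0,10],
  "gripper": 100
}}

```text
time_s: 1.1
ee_pos: [354.9, 193.0, 189.9]
tool_rot: [-2.489, -1.917, 0.0]
force: [0.2, -0.0, -0.1]
finger_gap: 85.2
gripper_force: 0.0
```

>>> {"name": "send_rows", "arguments": {
  "motion": [-30,25,5,0,0,10,-25,31,5,0,0,10,-20,34,5,0,0,10,-14,37,5,0,0,10,-7,38,5,0,0,10,0,40,5,0,0,10,7,39,5,0,0,10,13,37,5,0,0,10]
}}

```text
time_s: 2.1
ee_pos: [490.1, -91.8, 149.7]
tool_rot: [-3.139, 0.131, 0.001]
force: [0.4, 1.3, -0.1]
finger_gap: 85.5
gripper_force: 0.0
```

```bash
cat > look.py <<'E'
from plan import *
import sys
tag,zt=sys.argv[1],float(sys.argv[2])
im,d,W=cloud("wrist"); cv2.imwrite(f"pics/{tag}.png",im); np.savez(tag,im=im,W=W)
m=((np.abs(W[...,2]-zt)<4)).astype(np.uint8)
k,l,s,c=cv2.connectedComponentsWithStats(m,connectivity=4)
for i in range(1,k):
    if s[i,4]>800:
        t=W[l==i]; r=cv2.minAreaRect(t[:,:2].astype(np.float32))
        print(c[i].round(),s[i,4],"mean",t.mean(0).round(1),np.round(r[0],1),np.round(r[1],1),round(r[2],1))
print(now()[0], np.median(W[...,2][np.abs(W[...,2])<8]))
E
python3 look.py w1 12
```

```text
[275. 233.] 4882 mean [464.2 -86.7  11.7] [461.7 -86.4] [50.2 89.6] 84.8
[ 11. 241.] 822 mean [478.  171.4  11.3] [480.8 168.9] [29.1 67.8] 73.5
[490.83704098 -95.22429625 148.83909387] -0.27299511436979995
```

View pics/w1.png

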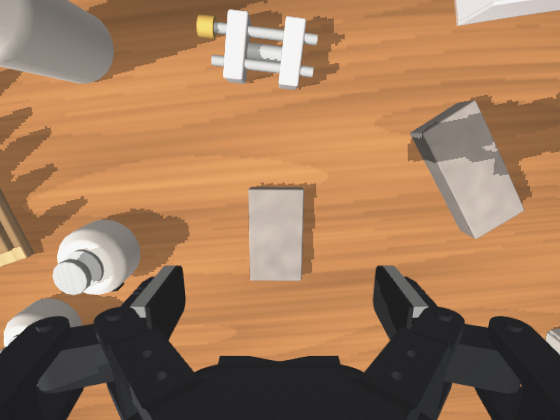

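The wrist view shows the thin stone at about (275,233) between the fingers, with the guide and the thick stone well clear. Next I'll pre-close the fingers a bit and descend.

```bash
python3 - <<'E'
from plan import *
p,r=now(); print(p)
p,r=plan(p,r,np.array([493.6,-89.1,30]),down(-4.8),5,1)
plan(p,r,np.array([493.6,-89.1,-1]),down(-4.8),3,1)
E
```

```text
[490.83704098 -95.22429625 148.83909387]
[0.5, -1.3, 23.8, 0, 0, -0.1, 0.4, -1.3, 23.7, 0, 0, -0.1, 0.5, -1.3, 23.8, 0.1, 0, -0.1, 0.4, -1.3, 23.8, 0, 0, -0.1, 0.5, -1.3, 23.7, 0, 0.1, -0.2]
[0, 0, 10.3, 0, 0, 0, 0, 0, 10.4, 0, 0, 0, 0, 0, 10.3, 0, 0, 0]
```

>>> {"name": "send_rows", "arguments": {
  "motion": [0.5,-1.3,24,0,0,-0.1,0.5,-1.3,24,0,0,-0.1,0.5,-1.3,24,0,0,-0.1,0.5,-1.3,24,0,0,-0.1,0.5,-1.3,22,0,0,-0.1,0,0,0,0,0,0,0,0,0,0,0,0],
  "gripper": 75,
  "squeeze": 60
}}

```text
time_s: 3.02
ee_pos: [493.3, -84.4, 33.1]
tool_rot: [3.14, -0.108, 0.001]
force: [1.0, 0.3, 0.4]
finger_gap: 64.1
gripper_force: 0.0
```

>>> {"name": "send_rows", "arguments": {
  "motion": [0,4.6,7,0,0,0,0,0,7,0,0,0,0,0,7,0,0,0,0,0,0,0,0,0,0,0,0,0,0,0]
}}

```text
time_s: 3.65
ee_pos: [492.6, -88.8, 11.4]
tool_rot: [-3.14, 0.108, -0.0]
force: [0.2, 0.4, 0.4]
finger_gap: 64.1
gripper_force: 0.0
```

>>> {"name": "send_rows", "arguments": {
  "motion": [1,0.3,5,0,0,0.8,0,0,4,0,0,0,0,0,3,0,0,0,0,0,0,0,0,0,0,0,0,0,0,0]
}}

```text
time_s: 4.28
ee_pos: [493.6, -89.3, -0.6]
tool_rot: [-3.139, 0.13, -0.0]
force: [-0.7, 1.4, -0.0]
finger_gap: 63.5
gripper_force: 0.0
```

>>> {"name": "send_rows", "arguments": {
  "motion": [0,0,0,0,0,0,0,0,0,0,0,0,0,0,0,0,0,0,0,0,0,0,0,0,0,0,0,0,0,0],
  "gripper": 40,
  "squeeze": 70
}}

```text
time_s: 4.9
ee_pos: [494.0, -89.4, -0.0]
tool_rot: [3.139, -0.13, 0.002]
force: [-1.2, -0.3, 5.3]
finger_gap: 47.9
gripper_force: 72.6
```

```bash
python3 - <<'E'
from plan import *
p,r=now(); print(p)
p,r=plan(p,r,np.array([490,-89,120]),r,4,0)
p,r=plan(p,r,np.array([440,190,240]),down(13),9,0)
E
```

```text
[ 4.94026234e+02 -8.93564088e+01 -2.39257763e-02]
[-1, 0, -30, 0, 0, 0, -1, 0, -30, 0, 0, 0, -1, 0, -30, 0, 0, 0, -1, 0, -30, 0, 0, 0]
[-8, -30, -13, 0, 0, -2, -7, -31, -14, 0, 0, -1.9, -6, -31, -13, 0, 0, -2, -5, -31, -13, 0, 0, -2, -4, -31, -14, 0, 0, -2, -2, -32, -13, 0, 0, -1.9, -2, -31, -13, 0, -0.1, -2, -1, -32, -14, 0, 0, -2]
[1, -31, -13, 0, 0, -2]
```

>>> {"name": "send_rows", "arguments": {
  "motion": [0,0,-10,0,0,0,-1,0,-20,0,0,0,-1,0,-30,0,0,0,-1,0,-30,0,0,0,-1,0,-30,0,0,0]
}}

```text
time_s: 5.52
ee_pos: [489.2, -88.8, 120.3]
tool_rot: [-3.139, 0.13, 0.001]
force: [0.2, 0.7, -1.2]
finger_gap: 48.2
gripper_force: 72.2
```

>>> {"name": "send_rows", "arguments": {
  "motion": [-8,-30,-13,0,0,-2,-7,-31,-14,0,0,-2,-6,-31,-13,0,0,-2,-5,-31,-13,0,0,-2,-4,-31,-14,0,0,-2,-2,-32,-13,0,0,-2,-2,-31,-13,0,0,-2,-1,-32,-14,0,0,-2]
}}

```text
time_s: 6.52
ee_pos: [443.9, 160.1, 226.7]
tool_rot: [3.126, 0.31, -0.001]
force: [0.4, -1.2, -1.5]
finger_gap: 48.1
gripper_force: 72.3
```

>>> {"name": "send_rows", "arguments": {
  "motion": [1,-31,-13,0,0,-2,0,0,0,0,0,0,0,0,0,0,0,0,0,0,0,0,0,0]
}}

```text
time_s: 7.02
ee_pos: [439.5, 189.0, 238.7]
tool_rot: [3.121, 0.36, -0.002]
force: [0.3, 0.6, -0.8]
finger_gap: 47.9
gripper_force: 72.4
```

```bash
python3 look.py w2 12; python3 - <<'E'
from h import *
print(env.state()["finger_gap"])
im=cv2.imread("pics/w2.png"); W=np.load("w2.npz")["W"]
th=np.radians(13.1)
f=W.reshape(-1,3); f=f[np.isfinite(f).all(1)]
b=f[(f[:,2]>8)&(f[:,2]<15)&(np.hypot(f[:,0]-548,f[:,1]-217)<130)]
print("base",cv2.minAreaRect(b[:,:2].astype(np.float32)))
img=np.full((420,800,3),255,np.uint8)
d=f[:,:2]-[548,217]; u=d@[np.cos(th),np.sin(th)]; v=d@[-np.sin(th),np.cos(th)]
m=(np.abs(v)<25)&(np.abs(u)<120)
for a,z in zip(u[m],f[m,2]): cv2.circle(img,(int(400+a*3.3),int(400-z*3.3)),1,(0,0,255),-1)
cv2.imwrite("pics/cmp.png",np.hstack([cv2.resize(im,(400,300)),cv2.resize(img,(400,300))]))
E
```

```text
[275. 103.] 2555 mean [529.7 214.3  11.6] [542.1 217.9] [186.2  76.9] 13.2
[439.51747276 189.04896194 238.82044555] -0.2701572556432687
48.058503126598275
base ((542.0897216796875, 217.940673828125), (186.2320556640625, 76.9356689453125), 13.167956352233887)
```

View pics/cmp.png

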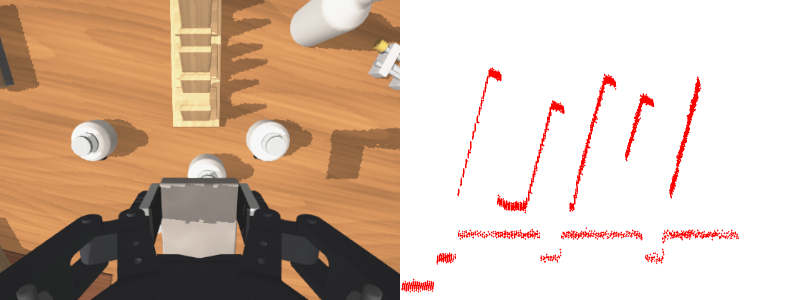

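The wrist picture shows the held stone at the bottom centre. The rack is above it, with its near slot wide and its middle slot narrow, and the profile on the right is clean. Next I'll fit the wall faces.

```bash
cat > fit.py <<'E'
from plan import *
import sys
def fit(tag,az,c=(549,219.5),off=(0,)):
    th=np.radians(az); W=np.load(tag+".npz")["W"].reshape(-1,3); f=W[np.isfinite(W).all(1)]
    d=f[:,:2]-np.array(c); u=d@[np.cos(th),np.sin(th)]; v=d@[-np.sin(th),np.cos(th)]
    s,co=np.sin(np.radians(20)),np.cos(np.radians(20))
    for name,o,w in (("thick",-62,32),("thin",0,16),("medium",62,24)):
        xs=(u-o)*co-(f[:,2]-36)*s; zs=(u-o)*s+(f[:,2]-36)*co
        res=[]
        for e in (-w/2-8,w/2):
            m=(np.abs(xs-e)<3.5)&(zs>8)&(zs<46)&(np.abs(v)<19)
            if m.sum()>30:
                A=np.c_[v[m],zs[m]-25,np.ones(m.sum())]; k=np.linalg.lstsq(A,xs[m]-e,rcond=None)[0]
                res.append((m.sum(),k.round(3)))
        m=(np.abs(zs-50)<3)&(np.abs(v)<30)&(np.abs(xs)<w/2+9)
        print(name,"face err (yaw,lean,off):",res,"top z err %.1f"%(np.median(zs[m])-50 if m.any() else 9),"v mid",np.percentile(v[m],[1,99]).round(1) if m.any() else None)
    return f
if __name__=="__main__":
    f=fit(sys.argv[1],float(sys.argv[2]))
E
python3 - <<'E'
from fit import *
f=fit("w2",13.15)
# held stone in tool frame
p,r=now(); t=r.inv().apply(f-p)
m=(np.abs(t[:,1])<24)&(t[:,0]>-80)&(t[:,0]<17)&(np.abs(t[:,2]+12)<5)
b=t[m]; print("stone top z",np.median(b[:,2]),b.min(0).round(1),b.max(0).round(1))
m=(np.abs(t[:,1])<20)&(np.abs(t[:,0]-13)<6)&(t[:,2]<0)&(t[:,2]>-13); print("end face x",np.median(t[m,0]),m.sum(), "z",np.percentile(t[m,2],[2,98]))
A=np.c_[b[:,:2],np.ones(len(b))]; print("tilt",np.linalg.lstsq(A,b[:,2],rcond=None)[0])
E
```

```text
thick face err (yaw,lean,off): [(np.int64(409), array([-0.002,  0.004, -0.912])), (np.int64(580), array([-0.002,  0.009, -0.529]))] top z err -0.8 v mid [-19.6  19.5]
thin face err (yaw,lean,off): [(np.int64(854), array([-0.   ,  0.015, -0.674])), (np.int64(659), array([ 0.002,  0.026, -0.763]))] top z err -0.9 v mid [-19.1  19. ]
medium face err (yaw,lean,off): [(np.int64(1267), array([-0.002,  0.004, -0.557]))] top z err 9.0 v mid None
stone top z -11.555938779453689 [-42.1 -24.  -16.9] [13.8 24.  -7. ]
end face x 12.032752051807437 1914 z [-12.62421564  -1.26937323]
tilt [ 7.42474261e-03  8.57308030e-04 -1.14199324e+01]
```

```bash
cat > tgt.py <<'E'
from plan import *
AZ=13.15; C=np.array([548.0,219.3,36.0]); Q=place(AZ)
def tcp(o,half,sx,sz,h,dx=0):  # slot offset o along u; stone centre in tool at (sx,0,sz)
    a=np.radians(AZ); u=np.array([np.cos(a),np.sin(a),0]); M=Q.as_matrix()
    return C+o*u+M[:,0]*(half-sx+h)+M[:,2]*(-sz+dx)
def err(T):
    p,r=now(); print("tool-frame shift",r.inv().apply(T-p).round(1),"turn",np.degrees((r.inv()*Q).as_rotvec()).round(2))
E
python3 - <<'E'
from tgt import *
p,r=now(); T=tcp(0,45,-33,-6.2,90); print(T)
plan(p,r,T,Q,9,0)
E
```

```text
[609.62599423 233.69752071 191.7478354 ]
[20, -1, 5, 0, 7.8, 0, 18, 0, 8, 0, 7.8, 0, 18, -1, 10, 0, 7.8, 0, 15, 0, 13, 0, 7.7, 0, 14, -1, 14, 0, 7.8, 0, 12, 0, 17, 0, 7.8, 0, 10, -1, 18, 0, 7.8, 0, 7, 0, 19, 0, 7.8, 0]
[5, -1, 19, 0, 7.8, 0]
```

>>> {"name": "send_rows", "arguments": {
  "motion": [20,-1,5,0,7.8,0,18,0,8,0,7.8,0,18,-1,10,0,7.8,0,15,0,13,0,7.8,0,14,-1,14,0,7.8,0,12,0,17,0,7.8,0,10,-1,18,0,7.8,0,7,0,19,0,7.8,0]
}}

```text
time_s: 8.07
ee_pos: [591.3, 229.2, 197.3]
tool_rot: [-2.568, -0.298, -1.562]
force: [1.7, -2.3, -1.2]
finger_gap: 48.0
gripper_force: 72.4
```

>>> {"name": "send_rows", "arguments": {
  "motion": [5,-1,19,0,7.6,0,0,0,0,0,0,0,0,0,0,0,0,0,0,0,0,0,0,0]
}}

```text
time_s: 8.57
ee_pos: [594.8, 235.9, 204.1]
tool_rot: [-2.559, -0.275, -1.616]
force: [0.1, 0.4, -1.7]
finger_gap: 48.0
gripper_force: 73.4
```

```bash
cat > chk.py <<'E'
# compare held stone and rack as seen by scene & side cameras
from tgt import *
import sys
from scipy.optimize import least_squares
for n in ("scene","side"):
    im,d,W=cloud(n); np.savez(n+"2",im=im,W=W); cv2.imwrite(f"pics/{n}{sys.argv[1]}.png",im)
    f=W.reshape(-1,3); f=f[np.isfinite(f).all(1)]; f=f[np.linalg.norm(f-np.array([570,220,110]),axis=1)<170]
    t=Q.inv().apply(f-C)  # x up slot, y, z across slot
    np.save("t_"+n,t)
    m=(np.abs(t[:,1])<18)&(t[:,2]<-2)&(t[:,2]>-14)
    h=t[m]; print(n,"near stone-ish pts",len(h))
E
python3 - <<'E'
from tgt import *
err(tcp(0,45,-33,-6.2,90)); print(env.state()["force"],env.state()["q"].round(2))
E
python3 chk.py a; python3 - <<'E'
import numpy as np,cv2
im=np.full((500,800,3),255,np.uint8)
for n,c in (("scene",(0,0,255)),("side",(255,0,0))):
    t=np.load(f"t_{n}.npy"); t=t[np.abs(t[:,1])<23]
    for x,z in zip(t[:,0],t[:,2]): cv2.circle(im,(int(250+z*2.5),int(480-(x+20)*2)),1,c,-1)
    # v vs x
    t=np.load(f"t_{n}.npy"); t=t[np.abs(t[:,2])<14]
    for x,y in zip(t[:,0],t[:,1]): cv2.circle(im,(int(650+y*2.5),int(480-(x+20)*2)),1,c,-1)
cv2.imwrite("pics/prof.png",im)
E
```

```text
tool-frame shift [-5.1  5.1 18. ] turn [1.35 5.52 0.05]
[ 0.13363566  0.38018373 -1.65239712] [ 0.4  -0.17  2.   -0.73  0.26  2.36]
scene near stone-ish pts 187
side near stone-ish pts 29
```

View pics/prof.png

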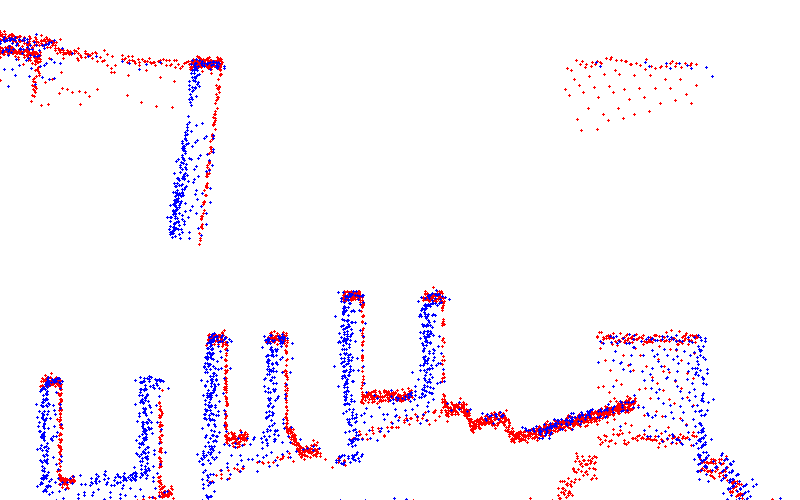

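The profile shows the stone still tilted over the slot: joint 5 hit its 0.26 limit, so the tool can't point that flat here. I'll put the thin stone back and re-grip it with the tool tilted 25° about the closing axis, so the tool points steeper at placing.

```bash
python3 - <<'E'
from plan import *
p,r=now()
p,r=plan(p,r,np.array([460,110,200]),down(3),8,0)
p,r=plan(p,r,np.array([491,-80,90]),down(-4.8),4,0)
E
```

```text
[-9, 12, -18, -0.6, -8, 1, -11, 12, -16, -0.5, -8.1, 1.1, -13, 13, -14, -0.6, -8, 1, -15, 13, -12, -0.6, -8.1, 1, -16, 13, -10, -0.5, -8.1, 1.1, -17, 14, -7, -0.6, -8, 1, -17, 14, -5, -0.6, -8, 1, -18, 15, -2, -0.5, -8.1, 1.1]
[5, 48, 28, 0, 0, 1.9, 7, 47, 27, 0, 0, 2, 9, 48, 28, 0, 0, 1.9, 10, 47, 27, 0, 0, 2]
```

>>> {"name": "send_rows", "arguments": {
  "motion": [-9,12,-18,-0.6,-8,1,-11,12,-16,-0.5,-8,1,-13,13,-14,-0.6,-8,1,-15,13,-12,-0.6,-8,1,-16,13,-10,-0.5,-8,1,-17,14,-7,-0.6,-8,1,-17,14,-5,-0.6,-8,1,-18,15,-2,-0.5,-8,1]
}}

```text
time_s: 9.68
ee_pos: [465.8, 111.3, 196.2]
tool_rot: [3.139, 0.078, 0.071]
force: [1.1, 0.5, -1.0]
finger_gap: 48.0
gripper_force: 73.3
```

>>> {"name": "send_rows", "arguments": {
  "motion": [5,48,28,0,0,2,7,47,27,0,0,2,9,48,28,0,0,2,10,47,27,0,0,2,0,0,0,0,0,0,0,0,0,0,0,0]
}}

```text
time_s: 10.42
ee_pos: [502.0, -78.6, 87.6]
tool_rot: [-3.136, 0.142, -0.077]
force: [0.5, -0.1, -1.7]
finger_gap: 47.7
gripper_force: 73.3
```

```bash
python3 - <<'E'
from plan import *
p,r=now(); print(p,env.state()["q"].round(2))
p,r=plan(p,r,np.array([491,-89,12]),down(-4.8),4,1)
E
```

```text
[501.97463271 -78.64983696  87.62483401] [-0.23  0.07  1.68  0.01  1.35  1.43]
[-3.4, 2.9, 18.7, -0.1, -0.7, -0.1, -3.2, 2.9, 18.8, 0, -0.7, -0.1, -3, 2.8, 18.9, -0.1, -0.7, -0.1, -2.7, 2.8, 18.9, 0, -0.7, -0.1]
```

>>> {"name": "send_rows", "arguments": {
  "motion": [-3.4,2.9,18.7,-0.1,-0.7,-0.1,-3.2,2.9,18.8,0,-0.7,-0.1,-3,2.8,18.9,-0.1,-0.7,-0.1,-2.7,2.8,18.9,0,-0.7,-0.1,0,0,0,0,0,0,0,0,0,0,0,0]
}}

```text
time_s: 11.18
ee_pos: [491.0, -89.5, 11.7]
tool_rot: [3.138, -0.132, -0.0]
force: [-0.2, -0.0, -1.5]
finger_gap: 47.9
gripper_force: 73.3
```

```bash
python3 - <<'E'
from plan import *
p,r=now(); print(p,r.as_matrix().round(4)[:,2])
p,r=plan(p,r,np.array([p[0],p[1],0.8]),down(-4.8),3,1)
E
```

```text
[490.95743191 -89.45386691  11.74751699] [-3.e-04 -7.e-04 -1.e+00]
[0, 0, 3.6, 0, 0, 0, 0, 0, 3.7, 0, 0, 0, 0, 0, 3.6, 0, 0, 0]
```

>>> {"name": "send_rows", "arguments": {
  "motion": [0,0,4,0,0,0,0,0,4,0,0,0,0,0,3,0,0,0,0,0,0,0,0,0,0,0,0,0,0,0]
}}

```text
time_s: 11.8
ee_pos: [490.5, -89.3, 0.4]
tool_rot: [3.138, -0.132, -0.002]
force: [-0.2, 0.2, -0.9]
finger_gap: 47.7
gripper_force: 73.4
```

>>> {"name": "send_rows", "arguments": {
  "motion": [0,0,0,0,0,0,0,0,0,0,0,0,0,0,-10,0,0,0,0,0,-15,0,0,0,0,0,0,0,-9,0,0,0,0,0,-8,0,0,0,0,0,-8,0,0,0,0,0,0,0],
  "gripper": 75
}}

```text
time_s: 12.8
ee_pos: [491.3, -89.3, 24.6]
tool_rot: [-3.047, 0.128, 0.678]
force: [0.2, -0.1, 0.7]
finger_gap: 64.3
gripper_force: 0.0
```

```bash
python3 look.py w3 12; python3 - <<'E'
from plan import *
p,r=now(); print(p,env.state()["q"].round(2))
a=np.radians(-4.8); T=np.array([458.1,-86.7,0])+30*np.array([np.cos(a),np.sin(a),0]); print(T)
Qp=down(-4.8)*R.from_rotvec([0,np.radians(-25),0])
p,r=plan(p,r,T+[0,0,2.5],Qp,4,1)
E
```

```text
[278. 278.] 8730 mean [468.1 -87.2  11.5] [459.1 -86.4] [50.2 92.3] 85.0
[ 39. 286.] 1072 mean [473.5  55.7  11.9] [468.   56.3] [53.5 16.8] 24.1
[491.07517983 -89.34095657  25.24807689] -0.24962859168061277
[491.07517983 -89.34095657  25.24807689] [-0.22  0.49  1.35 -0.06  1.73  1.44]
[487.99478578 -89.2103353    0.        ]
[1.7, 0, 5.5, 0, 0, 0, 1.7, 0.1, 5.5, 0, 0, 0, 1.7, 0, 5.4, 0, 0, 0, 1.7, 0, 5.5, 0, 0, 0]
```

>>> {"name": "send_rows", "arguments": {
  "motion": [1.8,0,5.5,0,0,0,1.8,0,5.5,0,0,0,1.8,0,5.5,0,0,0,1.8,0,5.5,0,0,0,0,0,0,0,0,0,0,0,0,0,0,0]
}}

```text
time_s: 13.6
ee_pos: [487.9, -89.2, 2.5]
tool_rot: [-3.047, 0.128, 0.677]
force: [0.6, -0.4, 0.5]
finger_gap: 63.8
gripper_force: 0.0
```

>>> {"name": "send_rows", "arguments": {
  "motion": [0,0,0,0,0,0,0,0,0,0,0,0,0,0,0,0,0,0,0,0,0,0,0,0,0,0,0,0,0,0],
  "gripper": 40,
  "squeeze": 80
}}

```text
time_s: 14.22
ee_pos: [488.5, -89.2, 3.2]
tool_rot: [-3.048, 0.128, 0.674]
force: [2.2, 0.6, 5.3]
finger_gap: 46.9
gripper_force: 82.7
```

```bash
python3 - <<'E'
from tgt import *
p,r=now(); s=env.state(); print(p,s["force"],r.as_matrix().round(3).tolist())
c=np.array([458.3,-86.6,6]); print("stone centre in tool",r.inv().apply(c-p)," stone normal/axis in tool", r.inv().apply([0,0,-1]).round(3), r.inv().apply([np.cos(np.radians(-4.8)),np.sin(np.radians(-4.8)),0]).round(3))
p,r=plan(p,r,np.array([478,-85,80]),r,3,0)
p,r=plan(p,r,np.array([460,110,200]),down(3),7,0)
p,r=plan(p,r,np.array([470,195,235]),down(13.15),3,0)
E
```

```text
[488.52018798 -89.21833071   3.20590764] [2.15736928 0.61946471 5.34936713] [[0.903, -0.084, -0.42], [-0.076, -0.996, 0.035], [-0.422, 0.001, -0.907]]
stone centre in tool [-28.6811626   -0.07124121  10.26197865]  stone normal/axis in tool [ 0.422 -0.001  0.907] [ 0.907 -0.    -0.422]
[-14, -1, -22, 0, 0, 0, -14, -1, -21, 0, 0, 0, -14, -1, -22, 0, 0, 0]
[-12, -28, -14, -0.2, 3.6, -1.1, -10, -27, -14, -0.3, 3.5, -1.1, -9, -28, -15, -0.2, 3.6, -1.1, -7, -28, -15, -0.2, 3.5, -1.1, -6, -28, -17, -0.3, 3.6, -1.1, -5, -28, -16, -0.2, 3.6, -1.1, -2, -28, -17, -0.3, 3.5, -1.1]
[5, -28, -12, 0, 0, -3.4, 6, -28, -11, 0, 0, -3.4, 8, -27, -12, 0, 0, -3.4]
```

>>> {"name": "send_rows", "arguments": {
  "motion": [-4,0,-6,0,0,0,-14,-1,-21,0,0,0,-14,-1,-22,0,0,0,-12,0,-20,0,0,0,0,0,0,0,0,0]
}}

```text
time_s: 14.85
ee_pos: [478.1, -86.4, 84.9]
tool_rot: [-3.049, 0.129, 0.672]
force: [0.9, 0.5, -1.4]
finger_gap: 47.3
gripper_force: 82.4
```

```bash
cat >> tgt.py <<'E'
QT=Q*R.from_rotvec([0,np.radians(-25),0])
def err2(T):
    p,r=now(); print("tool-frame shift",r.inv().apply(T-p).round(2),"virtual",Q.inv().apply(T-p).round(2),"turn",np.degrees((r.inv()*QT).as_rotvec()).round(2))
E
python3 - <<'E'
from tgt import *
p,r=now(); print(p,env.state()["finger_gap"])
p,r=plan(p,r,np.array([465,100,210]),down(5),7,0)
T=tcp(0,45,-30.3,-2.8,90); print(T)
p,r=plan(p,r,np.array([530,210,230]),QT,5,0)
p,r=plan(p,r,T,QT,3,0)
E
```

```text
[478.05706166 -86.35568448  84.903316  ] 47.31660240382468
[-11, -26, -15, -0.3, 3.5, -1.4, -10, -27, -15, -0.3, 3.6, -1.4, -8, -27, -16, -0.3, 3.5, -1.3, -6, -26, -16, -0.3, 3.6, -1.4, -5, -27, -18, -0.3, 3.5, -1.4, -3, -27, -17, -0.3, 3.6, -1.4, -2, -27, -18, -0.3, 3.5, -1.4]
[605.61557866 232.76057775 190.37353381]
[15, -21, -4, 0.6, 9, -1.5, 16, -20, -1, 0.7, 9, -1.6, 16, -20, 1, 0.6, 9, -1.5, 17, -19, 5, 0.7, 9, -1.5, 16, -19, 7, 0.6, 8.9, -1.6]
[9, -2, 28, 0, 0, 0, 10, -1, 28, 0, 0, 0, 9, -2, 27, 0, 0, 0]
```

>>> {"name": "send_rows", "arguments": {
  "motion": [-11,-26,-15,-0.3,3.5,-1.4,-10,-27,-15,-0.3,3.6,-1.4,-8,-27,-16,-0.3,3.5,-1.3,-6,-26,-16,-0.3,3.6,-1.4,-5,-27,-18,-0.3,3.5,-1.4,-3,-27,-17,-0.3,3.6,-1.4,-2,-27,-18,-0.3,3.5,-1.4]
}}

```text
time_s: 15.72
ee_pos: [463.7, 101.1, 208.0]
tool_rot: [-3.138, -0.139, 0.006]
force: [-0.3, 0.6, -1.3]
finger_gap: 47.4
gripper_force: 82.6
```

>>> {"name": "send_rows", "arguments": {
  "motion": [15,-21,-4,0.6,9,-1.5,16,-20,-1,0.7,9,-1.6,16,-20,1,0.6,9,-1.5,17,-19,5,0.7,9,-1.5,16,-19,7,0.6,8.9,-1.6,9,-2,28,0,0,0,10,-1,28,0,0,0,9,-2,27,0,0,0]
}}

```text
time_s: 16.73
ee_pos: [605.1, 232.6, 186.3]
tool_rot: [-2.81, -0.324, -1.152]
force: [-1.0, -0.5, -0.7]
finger_gap: 47.3
gripper_force: 82.7
```

>>> {"name": "send_rows", "arguments": {
  "motion": [0,0,0,0,0,0,0,0,0,0,0,0,0,0,0,0,0,0]
}}

```text
time_s: 17.1
ee_pos: [604.7, 232.5, 189.6]
tool_rot: [-2.807, -0.323, -1.157]
force: [-0.6, 0.1, -1.4]
finger_gap: 47.0
gripper_force: 82.9
```

```bash
python3 - <<'E'
from tgt import *
err2(tcp(0,45,-30.3,-2.8,90)); print(env.state()["q"].round(2))
E
python3 chk.py b; cat > hs.py <<'E'
# held stone & rack wall faces in slot frame per external camera
from tgt import *
for n in ("scene","side"):
    t=np.load("t_%s.npy"%n); 
    # far face (+z across) seen by scene: stone points high above walls
    m=(np.abs(t[:,1])<22)&(t[:,0]>80)&(t[:,0]<175)&(np.abs(t[:,2])<14); s=t[m]
    zc=s[:,2]; k=zc>0 if n=="scene" else zc<0
    q=s[k&(s[:,0]<165)]
    if len(q)>15:
        A=np.c_[q[:,0]-130,q[:,1],np.ones(len(q))]; c=np.linalg.lstsq(A,q[:,2],rcond=None)[0]; res=q[:,2]-A@c
        g=np.abs(res)<1.5*np.median(np.abs(res))+.5; c=np.linalg.lstsq(A[g],q[g,2],rcond=None)[0]
        print(n,"stone face tilt,yaw,off@130:",c.round(3),len(q))
    top=s[s[:,0]>np.percentile(s[:,0],97)-4]; print(" top x",np.percentile(s[:,0],[90,97]).round(1)," y range",np.percentile(top[:,1],[3,97]).round(1),"bottom",s[:,0].min().round(1))
    # thin walls: tops centre and faces
    for zz in (12,-12):
        m=(np.abs(t[:,1])<19)&(np.abs(t[:,0]-50)<2.5)&(np.abs(t[:,2]-zz)<7); print(" wall top",zz,np.percentile(t[m,2],[5,95]).round(1),np.median(t[m,0]).round(1),m.sum())
    for e in ((16,-8) if n=="scene" else (-16,8)):
        m=(np.abs(t[:,1])<19)&(t[:,0]>12)&(t[:,0]<44)&(np.abs(t[:,2]-e)<3.5); print(" wall face",e,np.median(t[m,2]).round(2) if m.any() else None,m.sum())
E
python3 hs.py
```

```text
tool-frame shift [ 1.21 -0.04  0.1 ] virtual [ 1.06 -0.04  0.6 ] turn [-0.04  0.18 -0.03]
[ 0.34 -0.08  1.78 -0.13  0.67  1.76]
scene near stone-ish pts 116
side near stone-ish pts 180
scene stone face tilt,yaw,off@130: [1.000e-03 0.000e+00 3.886e+00] 133
 top x [167.4 173.3]  y range [-20.7  16.5] bottom 90.5
 wall top 12 [ 7.3 14.7] 50.2 53Traceback (most recent call last):
  File "hs.py", line 16, in <module>
    m=(np.abs(t[:,1])<19)&(np.abs(t[:,0]-50)<2.5)&(np.abs(t[:,2]-zz)<7); print(" wall top",zz,np.percentile(t[m,2],[5,95]).round(1),np.median(t[m,0]).round(1),m.sum())
                                                                                              ~~~~~~~~~~~~~^^^^^^^^^^^^^^^
    return _quantile_unchecked(
        a, q, axis, out, overwrite_input, method, keepdims, weights)
    return _ureduce(a,
                    func=_quantile_ureduce_func,
    ...<5 lines>...
                    overwrite_input=overwrite_input,
                    method=method)
    r = func(a, **kwargs)
    result = _quantile(arr,
                       quantiles=q,
    ...<2 lines>...
                       out=out,
                       weights=wgt)
    slices_having_nans = np.isnan(arr[-1, ...])
                                  ~~~^^^^^^^^^
IndexError: index -1 is out of bounds for axis 0 with size 0
```

```bash
sed -i 's/print(" wall top",zz,/m.any() and print(" wall top",zz,/' hs.py; python3 hs.py
```

```text
scene stone face tilt,yaw,off@130: [1.000e-03 0.000e+00 3.886e+00] 133
 top x [167.4 173.3]  y range [-20.7  16.5] bottom 90.5
 wall top 12 [ 7.3 14.7] 50.2 53
 wall face 16 14.6 32
 wall face -8 -9.08 2
side stone face tilt,yaw,off@130: [ 0.015  0.016 -6.373] 156
 top x [142.9 170.9]  y range [-20.1  -2.1] bottom 89.0
 wall top 12 [ 6.7 16.4] 49.8 23
 wall top -12 [-16.6  -8.6] 50.3 21
 wall face -16 -15.99 65
 wall face 8 8.44 53
```

>>> {"name": "send_rows", "arguments": {
  "motion": [-8.7,0,4.9,0,0.2,0,-9,0,4.2,0,0,0,-9,0,4.2,0,0,0,-9,0,4.2,0,0,0,-4.5,0,2.1,0,0,0,0,0,0,0,0,0]
}}

```text
time_s: 17.95
ee_pos: [590.7, 229.2, 146.4]
tool_rot: [-2.806, -0.323, -1.161]
force: [0.0, -0.1, -1.0]
finger_gap: 47.4
gripper_force: 83.0
```

```bash
python3 - <<'E'
from tgt import *
err2(tcp(0,45,-30.3,-2.8,44)); print(env.state()["force"])
E
```

```text
tool-frame shift [ 0.25 -0.04 -0.79] virtual [ 0.56 -0.04 -0.61] turn [-0.03  0.05 -0.03]
[ 0.01895608 -0.07078985 -0.95152587]
```

>>> {"name": "send_rows", "arguments": {
  "motion": [-4.7,0,1.7,0,0,0,-4.5,0,2.1,0,0,0,-4.5,0,2.1,0,0,0,-4.5,0,2.1,0,0,0,-4.5,0,2.1,0,0,0,0,0,0,0,0,0]
}}

```text
time_s: 18.7
ee_pos: [581.9, 227.2, 123.0]
tool_rot: [-2.806, -0.323, -1.16]
force: [-0.5, 1.2, -1.6]
finger_gap: 47.2
gripper_force: 83.0
```

```bash
python3 - <<'E'
from tgt import *
err2(tcp(0,45,-30.3,-2.8,0)); print(env.state()["force"])
E
```

```text
tool-frame shift [-1.669e+01 -1.000e-02  7.700e+00] virtual [-18.38  -0.03  -0.09] turn [-0.03  0.07 -0.03]
[-0.46749369  1.23701575 -1.56212232]
```

>>> {"name": "send_rows", "arguments": {
  "motion": [-3.2,0,1.6,0,0,0,-3.2,0,1.6,0,0,0,-3.2,0,1.5,0,0,0,-2.7,0,1.3,0,0,0,0,0,0,0,0,0]
}}

```text
time_s: 19.32
ee_pos: [577.6, 226.2, 110.4]
tool_rot: [-2.806, -0.323, -1.161]
force: [-0.0, -0.4, -1.0]
finger_gap: 47.4
gripper_force: 83.0
```

>>> {"name": "send_rows", "arguments": {
  "motion": [-1,0,0.5,0,0,0,-1,0,0.5,0,0,0,0,0,0,0,0,0]
}}

```text
time_s: 19.7
ee_pos: [577.1, 226.1, 108.6]
tool_rot: [-2.805, -0.323, -1.161]
force: [-0.2, 0.2, -1.8]
finger_gap: 47.5
gripper_force: 83.0
```

```bash
python3 - <<'E'
from tgt import *
err2(tcp(0,45,-30.3,-2.8,0)); print(env.state()["force"])
E
```

```text
tool-frame shift [-3.05 -0.01  0.9 ] virtual [-3.14 -0.01 -0.47] turn [-0.03  0.02 -0.03]
[-0.15939839  0.20045481 -1.81408889]
```

>>> {"name": "send_rows", "arguments": {
  "motion": [-1,0,0.2,0,0,0,-0.9,0,0.3,0,0,0,0,0,0,0,0,0]
}}

```text
time_s: 20.08
ee_pos: [576.1, 225.9, 106.8]
tool_rot: [-2.805, -0.323, -1.161]
force: [-0.1, 0.6, -0.8]
finger_gap: 47.3
gripper_force: 83.0
```

>>> {"name": "send_rows", "arguments": {
  "motion": [-0.9,0,0.4,0,0,0,0,0,0,0,0,0]
}}

```text
time_s: 20.32
ee_pos: [575.8, 225.8, 105.9]
tool_rot: [-2.805, -0.323, -1.161]
force: [0.3, -0.3, -1.7]
finger_gap: 47.4
gripper_force: 83.0
```

>>> {"name": "send_rows", "arguments": {
  "motion": [-0.7,0,0.3,0,0,0,0,0,0,0,0,0]
}}

```text
time_s: 20.58
ee_pos: [575.7, 225.8, 105.7]
tool_rot: [-2.805, -0.323, -1.162]
force: [-0.1, 0.5, -1.5]
finger_gap: 47.5
gripper_force: 83.0
```

>>> {"name": "send_rows", "arguments": {
  "motion": [-0.7,0,0.3,0,0,0,0,0,0,0,0,0]
}}

```text
time_s: 20.82
ee_pos: [575.8, 225.9, 105.6]
tool_rot: [-2.804, -0.323, -1.164]
force: [0.8, 0.5, 2.4]
finger_gap: 47.3
gripper_force: 83.2
```

>>> {"name": "send_rows", "arguments": {
  "motion": [0,0,0,0,0,0,0,0,0,0,0,0,0,0,0,0,0,0],
  "gripper": 75
}}

```text
time_s: 21.2
ee_pos: [575.1, 225.7, 104.3]
tool_rot: [-2.806, -0.323, -1.161]
force: [0.1, -0.0, -0.2]
finger_gap: 64.0
gripper_force: 0.0
```

>>> {"name": "send_rows", "arguments": {
  "motion": [0,0,-5,0,0,0,0,0,-15,0,0,0,0,0,-30,0,0,0,0,0,-40,0,0,0,0,0,-40,0,0,0,0,0,0,0,0,0]
}}

```text
time_s: 21.95
ee_pos: [485.8, 205.1, 200.4]
tool_rot: [-2.799, -0.322, -1.17]
force: [-0.3, 0.5, 0.1]
finger_gap: 63.9
gripper_force: 0.0
```

```bash
cat > look2.py <<'E'
# stones in slots by wrist cloud, slot frame: x up, y, z across
from tgt import *
import sys
im,d,W=cloud("wrist"); cv2.imwrite(f"pics/{sys.argv[1]}.png",im); np.savez(sys.argv[1],im=im,W=W)
a=np.radians(AZ); u=np.array([np.cos(a),np.sin(a),0])
f=W.reshape(-1,3); f=f[np.isfinite(f).all(1)]
for nm,o,L,th in (("thin",0,90,12),("thick",-62,110,28)):
    t=Q.inv().apply(f-C-o*u)
    m=(np.abs(t[:,1])<30)&(t[:,0]>L-25)&(t[:,0]<L+12)&(np.abs(t[:,2])<th/2+7); s=t[m]
    if len(s)<50: print(nm,"few",len(s)); continue
    tp=s[(s[:,0]>np.percentile(s[:,0],98)-2.5)]
    print(nm,len(s),"top x",np.percentile(s[:,0],[50,98]).round(1),"top y",np.percentile(tp[:,1],[1,99]).round(1),"top z",np.percentile(tp[:,2],[1,99]).round(1))
print(now()[0],env.state()["q"].round(2))
E
python3 look2.py w4; python3 fit.py w4 13.15; python3 - <<'E'
from tgt import *
p,r=now()
p,r=plan(p,r,np.array([450,60,220]),down(5),8,0)
E
```

```text
thin 1718 top x [81.9 90.2] top y [-24.8  23.6] top z [-2.9  9.1]
thick few 0
[485.89687147 204.91143143 198.18334286] [ 0.39 -0.47  2.08 -0.16  0.76  1.8 ]
thick face err (yaw,lean,off): [(np.int64(1051), array([-0.003, -0.012, -0.432])), (np.int64(1025), array([-0.001,  0.007, -0.412]))] top z err -0.7 v mid [-19.3  19.8]
thin face err (yaw,lean,off): [(np.int64(1094), array([-0.001,  0.001, -0.186]))] top z err -0.4 v mid [-22.9  24.5]
medium face err (yaw,lean,off): [(np.int64(381), array([-0.002, -0.008, -0.648]))] top z err -1.2 v mid [-18.9  19.9]
[-4, 17, -8, -0.4, -5.6, 1, -5, 16, -7, -0.4, -5.7, 0.9, -5, 17, -7, -0.4, -5.6, 1, -5, 17, -7, -0.4, -5.6, 1, -5, 17, -5, -0.5, -5.7, 0.9, -6, 18, -5, -0.4, -5.6, 1, -6, 17, -4, -0.4, -5.7, 1, -6, 18, -4, -0.4, -5.6, 0.9]
```

```bash
python3 - <<'E'
from tgt import *
p,r=now()
Qp=down(28.9)*R.from_rotvec([0,np.radians(-25),0])
p,r=plan(p,r,np.array([520,-250,120]),Qp,12,0)
E
```

```text
[-9, 38, 0, 0.2, -5.8, -1.4, -9, 37, 2, 0.3, -5.8, -1.4, -11, 37, 2, 0.2, -5.8, -1.3, -11, 37, 2, 0.3, -5.8, -1.4, -11, 37, 4, 0.2, -5.9, -1.4, -12, 36, 5, 0.2, -5.8, -1.4, -12, 36, 6, 0.3, -5.8, -1.3, -12, 36, 7, 0.2, -5.8, -1.4]
[-13, 35, 9, 0.2, -5.8, -1.4, -12, 36, 9, 0.3, -5.8, -1.4, -12, 35, 10, 0.2, -5.8, -1.3, -12, 35, 12, 0.3, -5.8, -1.4]
```

>>> {"name": "send_rows", "arguments": {
  "motion": [-9,38,0,0.2,-5.8,-1.4,-9,37,2,0.3,-5.8,-1.4,-11,37,2,0.2,-5.8,-1.3,-11,37,2,0.3,-5.8,-1.4,-11,37,4,0.2,-5.9,-1.4,-12,36,5,0.2,-5.8,-1.4,-12,36,6,0.3,-5.8,-1.3,-12,36,7,0.2,-5.8,-1.4]
}}

```text
time_s: 23.0
ee_pos: [508.6, -100.3, 142.9]
tool_rot: [3.032, 0.637, -0.046]
force: [0.4, 0.1, 0.1]
finger_gap: 64.1
gripper_force: 0.0
```

>>> {"name": "send_rows", "arguments": {
  "motion": [-13,35,9,0.2,-5.8,-1.4,-12,36,9,0.3,-5.8,-1.4,-12,35,10,0.2,-5.8,-1.3,-12,35,12,0.3,-5.8,-1.4,0,0,0,0,0,0,0,0,0,0,0,0]
}}

```text
time_s: 23.75
ee_pos: [519.9, -250.2, 117.2]
tool_rot: [2.873, 0.74, -0.643]
force: [-0.0, 0.2, 0.4]
finger_gap: 64.0
gripper_force: 0.0
```

```bash
python3 look.py w5 27; python3 - <<'E'
from tgt import *
print(env.state()["q"].round(2))
E
```

```text
[285. 175.] 8883 mean [ 518.1 -256.4   27.8] [ 509.5 -261.1] [110.5  50.4] 28.4
[ 520.12620782 -250.0607301   118.30222089] -0.16050147781074142
[-0.36  0.49  1.16 -0.33  1.78  0.69]
```

View pics/w5.png

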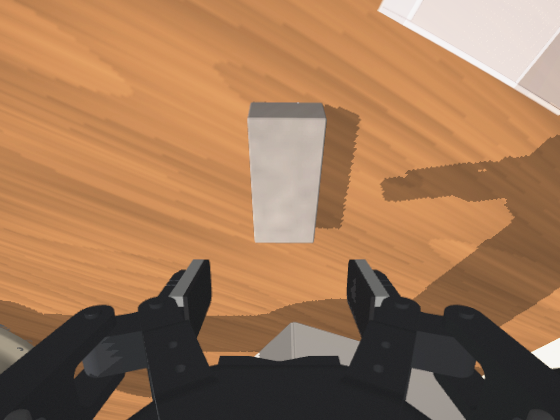

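```bash
python3 - <<'E'
from tgt import *
p,r=now()
Qp=down(28.6)*R.from_rotvec([0,np.radians(-25),0])
p,r=plan(p,r,np.array([532.9,-248.4,50]),Qp,3,1)
p,r=plan(p,r,np.array([532.9,-248.4,14]),Qp,3,1)
E
```

```text
[13.3, 1.6, 18.9, 0, 0, 0.1, 13.3, 1.6, 18.9, 0, 0.1, 0.1, 13.2, 1.5, 19, 0, 0, 0.1]
[5.1, 0, 10.9, 0, 0, 0, 5.1, 0, 10.8, 0, 0, 0, 5.1, 0, 10.9, 0, 0, 0]
```

>>> {"name": "send_rows", "arguments": {
  "motion": [13.3,1.6,18.9,0,0,0.1,13.3,1.6,18.9,0,0.1,0.1,13.2,1.5,19,0,0,0.1,5.1,0,10.9,0,0,0,5.1,0,10.8,0,0,0,5.1,0,10.9,0,0,0,0,0,0,0,0,0,0,0,0,0,0,0]
}}

```text
time_s: 24.8
ee_pos: [533.1, -249.2, 15.1]
tool_rot: [2.873, 0.731, -0.637]
force: [-0.2, 0.6, -0.5]
finger_gap: 64.1
gripper_force: 0.0
```

```bash
python3 - <<'E'
from tgt import *
p,r=now();print(p)
Qp=down(28.6)*R.from_rotvec([0,np.radians(-25),0])
p,r=plan(p,r,np.array([532.9,-248.4,4]),Qp,3,1)
E
```

```text
[ 533.14001246 -249.15524167   15.10706121]
[1.6, -0.3, 3.3, 0, 0, 0, 1.6, -0.2, 3.4, 0.1, 0, -0.1, 1.6, -0.3, 3.3, 0, 0, 0]
```

>>> {"name": "send_rows", "arguments": {
  "motion": [1.6,-0.3,3.3,0,0,0,1.6,-0.3,3.4,0,0,0,1.6,-0.3,3.3,0,0,0,0,0,0,0,0,0,0,0,0,0,0,0]
}}

```text
time_s: 25.42
ee_pos: [532.6, -248.2, 3.5]
tool_rot: [2.874, 0.731, -0.638]
force: [-0.5, 0.3, 0.8]
finger_gap: 64.2
gripper_force: 0.0
```

>>> {"name": "send_rows", "arguments": {
  "motion": [0,0,0,0,0,0,0,0,0,0,0,0,0,0,0,0,0,0,0,0,0,0,0,0,0,0,0,0,0,0],
  "gripper": 40,
  "squeeze": 90
}}

```text
time_s: 26.05
ee_pos: [533.1, -248.2, 4.0]
tool_rot: [2.873, 0.731, -0.636]
force: [4.0, 1.2, 4.9]
finger_gap: 48.4
gripper_force: 94.6
```

```bash
python3 - <<'E'
from tgt import *
p,r=now(); s=env.state(); print(p,s["force"])
Qv=r*R.from_rotvec([0,np.radians(25),0]); print("virtual tilt",Qv.as_matrix()[:,2].round(4), "az",np.degrees(np.arctan2(*Qv.as_matrix()[1::-1,0])))
print("centre in virtual",Qv.inv().apply(np.array([509.2,-261.3,14])-p))
E
```

```text
[ 533.08254962 -248.19952322    4.01542591] [3.9594535  1.21532132 4.92971339]
virtual tilt [ 0.001  -0.0022 -1.    ] az 28.592291856737546
centre in virtual [-27.24082733   0.09719505  -9.98089512]
```

```bash
python3 - <<'E'
from tgt import *
p,r=now()
p,r=plan(p,r,np.array([525,-240,90]),r,4,0)
p,r=plan(p,r,np.array([470,60,230]),down(20),9,0)
T=tcp(-62,55,-27.2,-10,90); print(T)
p,r=plan(p,r,T+[-30,-7,40],QT,7,0)
p,r=plan(p,r,T,QT,2,0)
E
```

```text
[-10, -3, -19, 0, 0, 0, -10, -2, -19, 0, 0, 0, -9, -3, -19, 0, 0, 0, -10, -3, -20, 0, 0, 0]
[3, -32, -19, 0.2, 2.8, 0.9, 3, -32, -18, 0.2, 2.7, 1, 4, -33, -18, 0.3, 2.8, 0.9, 4, -32, -18, 0.2, 2.8, 0.9, 4, -33, -17, 0.2, 2.8, 1, 5, -33, -17, 0.2, 2.7, 0.9, 5, -33, -17, 0.3, 2.8, 1, 5, -33, -16, 0.2, 2.8, 0.9]
[5, -33, -16, 0.2, 2.7, 0.9]
[554.127784   220.73161823 194.39486787]
[15, -18, -1, -0.4, 6.4, 0.9, 14, -18, 1, -0.4, 6.5, 1, 14, -19, 3, -0.4, 6.4, 0.9, 14, -18, 3, -0.3, 6.4, 0.9, 12, -19, 6, -0.4, 6.4, 1, 12, -20, 6, -0.4, 6.5, 0.9, 11, -19, 7, -0.4, 6.4, 0.9]
[-3, 0, 25, 0, 0, 0, -4, 0, 25, 0, 0, 0]
```

>>> {"name": "send_rows", "arguments": {
  "motion": [-3,-1,-6,0,0,0,-10,-2,-20,0,0,0,-10,-3,-20,0,0,0,-10,-3,-20,0,0,0,-6,-2,-11,0,0,0]
}}

```text
time_s: 26.68
ee_pos: [525.3, -239.7, 92.3]
tool_rot: [2.873, 0.731, -0.634]
force: [0.2, -0.1, -2.9]
finger_gap: 48.8
gripper_force: 93.6
```

>>> {"name": "send_rows", "arguments": {
  "motion": [3,-32,-19,0.2,2.8,0.9,3,-32,-18,0.2,2.7,1,4,-33,-18,0.3,2.8,0.9,4,-32,-18,0.2,2.8,0.9,4,-33,-17,0.2,2.8,1,5,-33,-17,0.2,2.7,0.9,5,-33,-17,0.3,2.8,1,5,-33,-16,0.2,2.8,0.9]
}}

```text
time_s: 27.68
ee_pos: [475.2, 27.8, 214.8]
tool_rot: [3.078, 0.567, -0.073]
force: [1.4, -0.5, -2.9]
finger_gap: 48.7
gripper_force: 94.0
```

>>> {"name": "send_rows", "arguments": {
  "motion": [5,-33,-16,0.2,2.7,0.9,15,-18,-1,-0.4,6.4,0.9,14,-18,1,-0.4,6.5,1,14,-19,3,-0.4,6.4,0.9,14,-18,3,-0.3,6.4,0.9,12,-19,6,-0.4,6.4,1,12,-20,6,-0.4,6.5,0.9,11,-19,7,-0.4,6.4,0.9]
}}

```text
time_s: 28.68
ee_pos: [523.5, 214.0, 234.5]
tool_rot: [-2.805, -0.323, -1.164]
force: [0.3, -0.7, -3.2]
finger_gap: 48.6
gripper_force: 94.1
```

>>> {"name": "send_rows", "arguments": {
  "motion": [0,0,0,0,0,0,0,0,0,0,0,0]
}}

```text
time_s: 28.92
ee_pos: [523.8, 213.2, 234.8]
tool_rot: [-2.808, -0.324, -1.158]
force: [-0.9, -0.4, -2.4]
finger_gap: 48.2
gripper_force: 94.3
```

```bash
python3 - <<'E'
from tgt import *
T=tcp(-62,55,-27.2,-10,90); err2(T); print(env.state()["q"].round(2),env.state()["finger_gap"])
p,r=now(); plan(p,r,T,QT,3,1)
E
```

```text
tool-frame shift [-6.35 -0.45 50.64] virtual [-27.29  -0.43  43.13] turn [0.01 0.18 0.02]
[ 0.37 -0.37  1.93 -0.14  0.81  1.77] 48.24790790921467
[-2.1, -0.1, 16.9, 0, 0.1, 0, -2.2, -0.2, 16.9, 0, 0, 0, -2.1, -0.1, 16.8, 0, 0.1, 0]
```

>>> {"name": "send_rows", "arguments": {
  "motion": [-2.1,-0.1,16.9,0,0.1,0,-2.2,-0.2,16.9,0,0,0,-2.1,-0.1,16.8,0,0.1,0,0,0,0,0,0,0,0,0,0,0,0,0]
}}

```text
time_s: 29.55
ee_pos: [554.7, 220.7, 195.3]
tool_rot: [-2.804, -0.322, -1.166]
force: [1.0, 0.2, -3.4]
finger_gap: 48.5
gripper_force: 94.1
```

```bash
python3 chk.py c; sed -e 's/t=np.load("t_%s.npy"%n); /t=np.load("t_%s.npy"%n)-[-62*np.sin(np.radians(20)),0,-62*np.cos(np.radians(20))]/; s/(t\[:,0\]<175)&(np.abs(t\[:,2\])<14)/(t[:,0]<195)\&(np.abs(t[:,2])<22)/; s/(12,-12)/(20,-20)/; s/(16,-8)/(24,-16)/; s/(-16,8)/(-24,16)/; s/<165/<185/' hs.py > hs2.py; python3 hs2.py; python3 - <<'E'
from tgt import *
err2(tcp(-62,55,-27.2,-10,90))
E
```

```text
scene near stone-ish pts 37
side near stone-ish pts 118
scene stone face tilt,yaw,off@130: [-2.0000e-03 -1.0000e-03  1.2749e+01] 210
 top x [185.7 191.8]  y range [-20.2  19. ] bottom 90.1
 wall top 20 [15.3 22.8] 50.3 48
 wall face 24 22.45 41
 wall face -16 None 0
side stone face tilt,yaw,off@130: [-8.0000e-03  5.0000e-03 -1.3747e+01] 171
 top x [162.6 193. ]  y range [-18.9  12.8] bottom 92.2
 wall top 20 [15.1 23.4] 49.9 23
 wall top -20 [-25. -16.] 50.1 22
 wall face -24 -23.87 67
 wall face 16 16.35 67
tool-frame shift [-1.17  0.18  0.4 ] virtual [-1.23  0.17 -0.13] turn [-0.   -0.2  -0.03]
```

>>> {"name": "send_rows", "arguments": {
  "motion": [-8.3,0,3.9,0,-0.1,0,-8.3,0,3.9,0,0,0,-8.3,0,3.9,0,0,0,-8.3,0,3.8,0,0,0,-8.3,0,3.9,0,0,0,0,0,0,0,0,0]
}}

```text
time_s: 30.4
ee_pos: [538.6, 217.5, 149.9]
tool_rot: [-2.806, -0.324, -1.16]
force: [0.5, -0.1, -2.9]
finger_gap: 48.5
gripper_force: 94.2
```

```bash
python3 - <<'E'
from tgt import *
err2(tcp(-62,55,-27.2,-10,0)); print(env.state()["force"])
E
```

```text
tool-frame shift [-38.9    0.38  17.81] virtual [-42.78   0.38  -0.36] turn [-0.    0.08  0.  ]
[ 0.48289598 -0.07927938 -2.89996386]
```

>>> {"name": "send_rows", "arguments": {
  "motion": [-5.6,0.2,2.4,0,0,0,-5.5,0,2.5,0,0,0,-5.5,0,2.5,0,0,0,-5.5,0,2.5,0,0,0,-4.5,0,2.1,0,0,0,-3.6,0,1.7,0,0,0,-2.7,0,1.3,0,0,0,0,0,0,0,0,0]
}}

```text
time_s: 31.4
ee_pos: [526.9, 214.6, 117.1]
tool_rot: [-2.805, -0.323, -1.162]
force: [-0.1, 0.7, -3.1]
finger_gap: 48.5
gripper_force: 94.2
```

```bash
python3 - <<'E'
from tgt import *
err2(tcp(-62,55,-27.2,-10,0)); print(env.state()["force"])
E
```

```text
tool-frame shift [-7.17  0.22  3.13] virtual [-7.82  0.21 -0.19] turn [-0.01 -0.01 -0.01]
[-0.11907863  0.70944328 -3.09811821]
```

>>> {"name": "send_rows", "arguments": {
  "motion": [-1.8,0,0.8,0,0,0,-1.8,0,0.8,0,0,0,-1.4,0,0.6,0,0,0,0,0,0,0,0,0]
}}

```text
time_s: 31.9
ee_pos: [524.9, 214.1, 112.0]
tool_rot: [-2.805, -0.323, -1.162]
force: [-0.3, 0.2, -3.6]
finger_gap: 48.4
gripper_force: 94.2
```

>>> {"name": "send_rows", "arguments": {
  "motion": [-0.9,0,0.4,0,0,0,-0.7,0,0.3,0,0,0,0,0,0,0,0,0]
}}

```text
time_s: 32.28
ee_pos: [524.4, 214.0, 110.5]
tool_rot: [-2.805, -0.323, -1.163]
force: [0.1, 0.4, -4.0]
finger_gap: 48.2
gripper_force: 94.2
```

>>> {"name": "send_rows", "arguments": {
  "motion": [-0.7,0,0.3,0,0,0,0,0,0,0,0,0]
}}

```text
time_s: 32.52
ee_pos: [524.2, 214.0, 110.1]
tool_rot: [-2.805, -0.323, -1.163]
force: [0.7, 0.6, -2.0]
finger_gap: 48.5
gripper_force: 94.3
```

>>> {"name": "send_rows", "arguments": {
  "motion": [-0.6,0,0.3,0,0,0,0,0,0,0,0,0]
}}

```text
time_s: 32.78
ee_pos: [524.3, 214.0, 110.0]
tool_rot: [-2.804, -0.323, -1.165]
force: [0.8, -1.7, -0.7]
finger_gap: 48.4
gripper_force: 94.4
```

>>> {"name": "send_rows", "arguments": {
  "motion": [0,0,0,0,0,0,0,0,0,0,0,0,0,0,0,0,0,0],
  "gripper": 75
}}

```text
time_s: 33.15
ee_pos: [524.1, 214.0, 109.5]
tool_rot: [-2.805, -0.323, -1.163]
force: [-0.9, -0.7, 0.2]
finger_gap: 63.9
gripper_force: 0.0
```

>>> {"name": "send_rows", "arguments": {
  "motion": [0,0,-5,0,0,0,0,0,-15,0,0,0,0,0,-30,0,0,0,0,0,-40,0,0,0,0,0,-40,0,0,0,0,0,0,0,0,0]
}}

```text
time_s: 33.9
ee_pos: [434.4, 193.4, 205.2]
tool_rot: [-2.798, -0.323, -1.172]
force: [0.4, 0.1, -0.2]
finger_gap: 63.8
gripper_force: 0.0
```

```bash
python3 look2.py w6; python3 - <<'E'
from tgt import *
p,r=now()
p,r=plan(p,r,np.array([410,80,190]),down(10),8,0)
E
```

```text
thin 1442 top x [80.7 90.1] top y [-25.1  23.4] top z [-3.   9.4]
thick 2609 top x [106.7 111. ] top y [-24.7  24. ] top z [-9.2 18.1]
[434.50023003 193.2233819  202.80690062] [ 0.42 -0.68  2.2  -0.18  0.85  1.82]
[-5, 13, -3, -0.2, -5.7, 0.4, -6, 13, -3, -0.1, -5.6, 0.3, -6, 13, -2, -0.2, -5.7, 0.4, -6, 14, -1, -0.2, -5.6, 0.4, -6, 13, -1, -0.1, -5.7, 0.4, -6, 13, -1, -0.2, -5.6, 0.3, -6, 14, 1, -0.1, -5.7, 0.4, -6, 13, 1, -0.2, -5.6, 0.4]
```

View pics/w6.png

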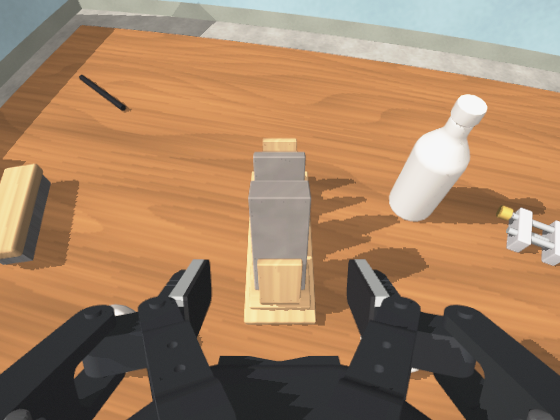

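Both stones stand in their slots, thick at (280,230) and thin behind it at (280,165). Their tops are at 111 and 90 mm, which means they are fully down. Next is the timer.

>>> {"name": "send_rows", "arguments": {
  "motion": [-5,13,-3,-0.2,-5.7,0.4,-6,13,-3,-0.1,-5.6,0.3,-6,13,-2,-0.2,-5.7,0.4,-6,14,-1,-0.2,-5.6,0.4,-6,13,-1,-0.1,-5.7,0.4,-6,13,-1,-0.2,-5.6,0.3,-6,14,1,-0.1,-5.7,0.4,-6,13,1,-0.2,-5.6,0.4],
  "gripper": 0,
  "squeeze": 30
}}

```text
time_s: 34.95
ee_pos: [409.5, 78.8, 186.4]
tool_rot: [3.128, 0.271, -0.015]
force: [0.3, 0.1, -0.5]
finger_gap: -0.2
gripper_force: 0.0
```

>>> {"name": "send_rows", "arguments": {
  "motion": [0,0,0,0,0,0,0,0,0,0,0,0]
}}

```text
time_s: 35.2
ee_pos: [409.4, 79.8, 187.3]
tool_rot: [3.129, 0.273, -0.005]
force: [-0.6, 0.2, 0.5]
finger_gap: -0.0
gripper_force: 0.0
```

```bash
python3 - <<'E'
from tgt import *
im,d,W=cloud("wrist")
m=(np.abs(W[...,2]-66)<4)&(np.hypot(W[...,0]-458,W[...,1]-78)<40)
t=W[m]; c=cv2.minEnclosingCircle(t[:,:2].astype(np.float32)); print(len(t),t.mean(0),c)
p,r=now(); print(p)
T=np.array([*c[0],0])
p,r=plan(p,r,T+[0,0,85],down(10),4,1)
E
```

```text
1033 [458.07965709  79.66274287  65.64478209] ((457.94110107421875, 79.46639251708984), 14.960668563842773)
[409.21951162  79.87202673 187.71399566]
[12.1, 2.2, 25.6, 0, 0, 0, 12, 2.2, 25.7, 0, 0.1, 0, 12, 2.2, 25.7, 0, 0, 0, 12, 2.2, 25.6, 0, 0.1, 0]
```

>>> {"name": "send_rows", "arguments": {
  "motion": [12.1,2.2,25.6,0,0,0,12,2.2,25.7,0,0.1,0,12,2.2,25.7,0,0,0,12,2.2,25.6,0,0.1,0,0,0,0,0,0,0,0,0,0,0,0,0]
}}

```text
time_s: 36.0
ee_pos: [458.2, 79.4, 86.9]
tool_rot: [3.129, 0.273, 0.003]
force: [0.3, 0.3, 0.8]
finger_gap: -0.3
gripper_force: 0.0
```

>>> {"name": "send_rows", "arguments": {
  "motion": [0,0,6,0,0,0,0,0,6,0,0,0,0,0,5,0,0,0,0,0,4,0,0,0,0,0,3,0,0,0,0,0,0,0,0,0,0,0,0,0,0,0]
}}

```text
time_s: 36.88
ee_pos: [457.9, 79.1, 61.9]
tool_rot: [3.129, 0.273, 0.0]
force: [-3.2, -0.7, 3.7]
finger_gap: 0.3
gripper_force: 1.9
```

>>> {"name": "send_rows", "arguments": {
  "motion": [0,0,1.5,0,0,0,0,0,1.5,0,0,0,0,0,0,0,0,0,0,0,0,0,0,0]
}}

```text
time_s: 37.38
ee_pos: [458.1, 79.1, 58.8]
tool_rot: [3.129, 0.273, 0.001]
force: [-3.9, 0.1, 4.6]
finger_gap: -0.3
gripper_force: 2.7
```

>>> {"name": "send_rows", "arguments": {
  "motion": [0,0,0.8,0,0,0,0,0,0,0,0,0]
}}

```text
time_s: 37.62
ee_pos: [458.1, 79.0, 58.1]
tool_rot: [3.129, 0.273, 0.001]
force: [-3.3, -0.2, 5.1]
finger_gap: 0.1
gripper_force: 2.9
```

>>> {"name": "send_rows", "arguments": {
  "motion": [0,0,0.8,0,0,0,0,0,0,0,0,0]
}}

```text
time_s: 37.88
ee_pos: [458.2, 79.1, 58.0]
tool_rot: [3.129, 0.273, 0.001]
force: [-7.2, -0.4, 10.7]
finger_gap: 0.0
gripper_force: 5.5
```

The force jumped while z stayed put, so the plunger is at its stop. I'll hold it there, then release and retreat.

>>> {"name": "send_rows", "arguments": {
  "motion": [0,0,0.4,0,0,0,0,0,0,0,0,0,0,0,0,0,0,0,0,0,0,0,0,0]
}}

```text
time_s: 38.38
ee_pos: [458.2, 79.1, 57.9]
tool_rot: [3.129, 0.273, 0.001]
force: [-8.7, -1.5, 13.9]
finger_gap: -0.1
gripper_force: 6.9
```

>>> {"name": "send_rows", "arguments": {
  "motion": [0,0,-6,0,0,0,0,0,-15,0,0,0,0,0,-30,0,0,0,0,0,-40,0,0,0,-20,0,-30,0,0,0,0,0,0,0,0,0,0,0,0,0,0,0]
}}

```text
time_s: 39.25
ee_pos: [438.3, 75.6, 176.9]
tool_rot: [3.129, 0.272, -0.0]
force: [-0.1, -0.5, -1.0]
finger_gap: 0.1
gripper_force: 0.0
```

```bash
python3 - <<'E'
from tgt import *
im,d,W=cloud("wrist"); t=W[(np.abs(W[...,2]-64)<8)&(np.hypot(W[...,0]-458,W[...,1]-79)<10)]; print("plunger z",np.median(t[:,2]))
a=np.radians(AZ); u=np.array([np.cos(a),np.sin(a),0])
for n in ("scene","side"):
    im,d,W=cloud(n); f=W.reshape(-1,3); f=f[np.isfinite(f).all(1)]
    for nm,o,L,th in (("thin",0,90,12),("thick",-62,110,28)):
        t=Q.inv().apply(f-C-o*u); s=t[(np.abs(t[:,1])<30)&(t[:,0]>L-5)&(t[:,0]<L+8)&(np.abs(t[:,2])<th/2+7)]
        if len(s): print(n,nm,len(s),s.mean(0).round(1),np.percentile(s,[3,97],axis=0).round(1).tolist())
    for nm,c,h in (("bottle",(640.4,63.5),165),("guide",(620.5,-85),26),("tub",(676.6,-305.6),50)):
        pass
print(env.state()["force"])
E
```

```text
plunger z 65.82086889494022
scene thin 133 [90.5 -1.4  2.8] [[87.9, -24.4, -3.0], [93.6, 21.8, 8.3]]
scene thick 296 [111.   -1.2   4.4] [[107.9, -24.6, -9.1], [113.7, 22.5, 17.6]]
side thin 55 [90.3  4.2  1.5] [[86.0, -22.4, -3.6], [93.0, 25.9, 8.5]]
side thick 123 [110.7   4.7   2.3] [[105.9, -22.5, -10.4], [113.9, 27.5, 17.5]]
[-0.23596304 -0.64843474 -0.4506483 ]
```

Everything checks out: the plunger is back up at 66 mm and both stones are seated. Handing in.

```bash
python3 -c "
from cell import env
print(env.sign_off())"
```

```text
the job is handed in; nothing more can be done
None
```

Both stones stand fully down in their own slots and have been let go. The rightmost timer's plunger was pressed to its stop, held and sprang back up. The job is handed in at about 39 s of 69 s, though the hand-in gave no verdict, and I didn't re-measure the bottle, tub and guide at the end.

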